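Load the jar on the mixer's carrier beam and clamp it

ROBOT

A 6-joint arm with a two-finger parallel gripper is mounted at the origin on the work surface. World frame = base frame: x ahead of the robot, y to its left, z up, the work surface at z = 0. Lengths are in m, angles in rad, forces in N, time in s.
With the tool pointing down it reaches from about 0.3 to 0.875 m from the base axis. Payload 6.4 kg.
Tool frame: the origin (TCP) lies on the centre line of the jaws, within the pads' length; the fingertips stand 8 mm ahead of it and the grasp point (between the pads) lies 11 mm behind it; z points along the fingers, y is the line along which they close (so a half turn about z gives the same grasp; the last joint's range is limited). The gripper opens to 85 mm and grips with 20 to 120 N. Pads are 22 mm wide; open, the fingers measure 114 mm over their backs; the gripper's body (76 mm by 85 mm) begins 54 mm behind the grasp point. The pads swing forward as they close: fully open they stand 13 mm farther back than shut.
Start: joints at [1.088, 0.181, 1.607, -0, 1.354, -0.206], TCP at [0.157, 0.553, 0.239] pointing down, gripper open.
Joint ranges: [-2.99, 2.99], [-0.89, 2.07], [0.3, 2.58], [-1.14, 4.28], [0, 2.63], [-3.12, 3.12]. Speed limits (rad/s): [2.57, 2.57, 3.01, 3.14, 3.14, 3.14].

INTERFACE

Orientations are given as a unit quaternion [w, x, y, z].
In Python, from bench import ctrl gives the robot as it stands.
- The arm moves only by the shell command python3 -m handwheel 'ROWS' [OPENING]. ROWS is JSON, a list that holds one entry, the list of rows, each a list of 4 numbers: the shift along the tool's x, y, z each as a share of 20 cm, from -1 to 1, then the turn about the tool's z as a share of 1.5 rad, from -1 to 1. In form: [[[x, y, z, twist], ...]]. A call has 1 to 10 rows; each row is the pose to reach, as a shift and turn from the pose commanded when the call began, along the tool's axes at that moment; what a row does not reach only later rows make up. A row lasts 1/8 s, in which the tool goes at most 62.5 mm and 10.7 degrees, less where a joint would pass 70% of its speed; a pose out of reach is approached as far as the arm can. A call with a number of a shift or a turn outside -1 to 1 is refused whole. A call with a gripper value outside its range is refused whole. OPENING is the finger opening in mm, from 0 to 85.4, set as the call begins (- or left out, the last holds). The fingers move at their own pace and stop on an object; the grip force is fixed at half the most. Time passes only in rows, so rows that repeat a pose let the fingers close. It gives the time, the measured TCP pose, the force, the opening and the grip force at its end, in the units of the state.
- ctrl.get_obs(): the state, without advancing time (a new reading comes with each control period).
- ctrl.camera(name): name is "scene" or "top" or "wrist"; returns a dict with "color" (400x640x3 uint8, red, green, blue), "range_z" (400x640 float32, m along the optical axis (not along the pixel's ray), 0 where there is no reading), "K" (3x3 intrinsics, pixels), "pose" (4x4, takes a point from camera to world coordinates); the wrist camera has in their place "T_tool_cam" (4x4, takes a point from camera to tool coordinates, whose origin is the TCP and whose axes are the flange's). Camera axes: x right, y down, z forward; pixel columns grow to the right and rows downward; lengths in m; the calibration is good to about 2 mm. A picture is of the moment at which its call begins: read the wrist's pose just before it.
- ctrl.hand_in(): hands the job in; it is judged then, once.
The state is a dict: "time_s": time; "q": joint angles; "dq": joint speeds; "joint_efforts": joint torques, N m; "eef_pos": TCP position; "eef_rot": TCP orientation; "wrist_force": force on the tool from outside, world axes, zero at the start; "torque": the same for the moment, N m; "opening": opening from 0.0 (shut) to 1.0 (fully open); "grasp_force": force on a finger pad.
Only numpy, scipy, OpenCV 4.12 (cv2) and the standard library are available. Lean on these libraries where they do the work, as an engineer would, in place of code of your own. Each camera call takes 0.05 s, during which the arm holds its last target. There are 200 camera calls.

TASK

Push the wide amber jar with the red lid off the mixer's grey deck and along the narrow blue carrier beam until it stands centred on the yellow cross line between the clamp's jaw and pad. Then slide the orange-handled jaw shut until the jar is pressed firmly into the sprung rubber pad, and leave it clamped. Do not disturb the other glassware and pots, and do not press harder than 20 N.

Things in the scene. Friction and masses are not known exactly. Their poses are not given: they have to be found in the camera images.
- mixer: Fixed bench mixer: white housing with a flush grey deck (x -110 to 110, y 20 to 275 mm, no rim) from which a narrow blue carrier beam runs out to -y. Deck and beam tops are level at z = 75 mm. Origin at bench level, z axis up, yaw varies. The clamp works along the mixer's x at y = -130 mm. No wall or support beside the beam except the clamp.
- clamp_center (a point): Yellow cross on the beam's top: x = 0, y = -130, z = 75 mm in the mixer's frame; axes parallel to the mixer's. The beam is 46 mm wide (x -23 to 23) and runs from the deck edge (y = 20) to y = -195 mm in the mixer's frame.
- deck_center (a point): Centre of the grey deck's top: x = 0, y = 147.5, z = 75 mm in the mixer's frame.
- jaw: Black sliding jaw plate, 12 mm thick, 50 mm wide (mixer y), 4 to 40 mm above the beam top, with an orange handle fin on it. Origin on its working face (towards the pad) at beam-top height; plate and fin lie on the -x side. It slides along the mixer's x: face at x = -78 mm when open (starts up to 18 mm further in), -22 mm at the end stop. It takes 6 N to slide and stays put.
- jaw_grip (a point): Centre of the top of the jaw's orange fin, 82 mm above the beam top. The fin is 14 mm thick (mixer x), 26 mm wide (mixer y), and reaches down to the plate, 40 mm above the beam top. It is 7 mm behind the jaw's face.
- pad: Black rubber pad, 8 mm thick, 50 mm wide, 4 to 40 mm above the beam top, facing the jaw; origin on its face at beam-top height. Sprung: at rest its face is at x = 56 mm in the mixer's frame; it yields to +x by up to 16 mm at 0.5 N per mm (3 N at 6 mm). A fixed bracket as high as the pad stands behind it at x 86 to 98 mm.
- jar: Wide closed jar of amber glass with red lid, a plain disc 96 mm in diameter (lid 95 mm) and 52 mm high, 0.25 to 0.5 kg, too wide to grip. Origin at the centre of its underside. It starts on the deck.
- flask: Small green-glass conical flask with stopper, base 36 mm in diameter, 66 mm high, standing on the deck on one side of the way to the beam. Origin at the centre of its underside.
- vial: White vial with blue cap, 34 mm in diameter, 66 mm high, standing on the deck on the other side of the way (flask and vial may swap sides). Origin at the centre of its underside.
- bottle: Amber bottle with black cap, 44 mm in diameter, 95 mm high, standing on the bench beyond the beam. Origin at the centre of its underside.
- pot: Blue pot with white cap, 44 mm in diameter, 60 mm high, standing on the bench on the robot's side of the beam. Origin at the centre of its underside.

How it is judged:
By the outcome, as a careful person would: the job done as asked, in the order asked, and still so for the second after the job is handed in, with the robot touching nothing.
It also fails if it takes over 72 s, if anything falls off the work surface, if the arm or the gripper's body presses on something with over 40 N, if the wrist force passes 120 N, or if a joint passes its speed limit or range.

## Working session

There is one attempt and no reset: what is moved stays moved. The work goes in short steps, Python scripts to look and compute and a shell command to move; the robot and the scene stay as the last step left them, time stands still between calls to the robot, and variables do not carry over. Pictures are saved under pics/ and viewed, at most 10 in all, crops included, and the job is handed in when it is done.

```bash
mkdir -p pics; python3 - <<'E'
from bench import ctrl
import cv2,numpy as np
o=ctrl.get_obs();print({k:np.round(v,3).tolist() for k,v in o.items()})
for n in("top","scene"):
    c=ctrl.camera(n);cv2.imwrite(f"pics/{n}0.png",c["color"][:,:,::-1]);np.savez(f"{n}0.npz",**c)
    print(n,c["K"].tolist(),np.round(c["pose"],3).tolist())
E
```

```text
{'time_s': 0.0, 'q': [1.088, 0.182, 1.608, -0.0, 1.354, -0.206], 'dq': [-0.001, 0.0, -0.001, -0.0, -0.0, -0.0], 'joint_efforts': [-0.001, -44.488, -35.133, -0.0, 0.009, 0.0], 'eef_pos': [0.157, 0.553, 0.238], 'eef_rot': [-0.0, 0.138, 0.99, -0.001], 'wrist_force': [0.908, -0.05, -0.091], 'torque': [-0.006, 0.022, 0.029], 'grasp_force': 0.0, 'opening': 1.004}
top [[367.2088830214606, 0.0, 325.2915642412705], [0.0, 367.2088830214606, 198.05407478230026], [0.0, 0.0, 1.0]] [[0.009, -0.997, 0.081, 0.498], [-1.0, -0.009, 0.004, 0.023], [-0.003, -0.081, -0.997, 0.767], [0.0, 0.0, 0.0, 1.0]]
scene [[405.79938993587416, 0.0, 317.1663156468932], [0.0, 405.79938993587416, 199.56899148359142], [0.0, 0.0, 1.0]] [[0.835, 0.457, -0.307, 0.802], [0.55, -0.681, 0.483, -0.358], [0.012, -0.572, -0.82, 0.754], [0.0, 0.0, 0.0, 1.0]]
```

View pics/top0.png

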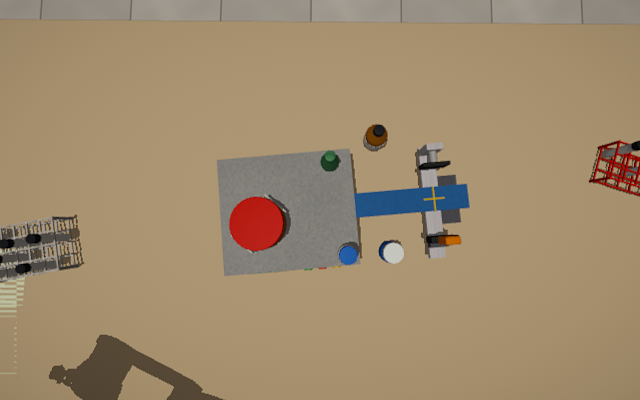

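View pics/scene0.png

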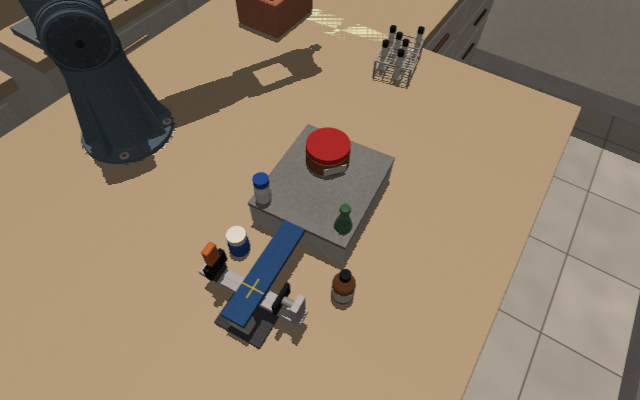

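The top view shows the red lid at (257,223), the green flask at (330,160), the blue-capped vial at (348,254), the beam from x=356 to 468, the yellow cross at (433,199), the orange fin at (450,240), and the pot at (392,253). The scene view agrees. The mixer axes are nearly parallel to the world axes. Next I'll measure these in both views.

```bash
cat > m.py <<'E'
import cv2,numpy as np
def pts(c):
    z=c["range_z"];v,u=np.mgrid[:400,:640];K=c["K"]
    P=np.stack([(u-K[0,2])/K[0,0]*z,(v-K[1,2])/K[1,1]*z,z],-1)
    return P@c["pose"][:3,:3].T+c["pose"][:3,3]
R={"red":((0,12),150,(.11,.15)),"orange":((5,20),150,(.10,.18)),"beam":((100,116),150,(.065,.085)),
"yellow":((22,32),140,(.06,.09)),"green":((55,85),90,(.1,.16)),"bluecap":((100,125),120,(.13,.155))}
def measure(c,keys=R):
    P=pts(c);H=cv2.cvtColor(c["color"],cv2.COLOR_RGB2HSV);out={}
    for k in keys:
        (a,b),s,(z0,z1)=R[k]
        m=(H[...,0]>=a)&(H[...,0]<=b)&(H[...,1]>=s)&(H[...,2]>50)&(P[...,2]>z0)&(P[...,2]<z1)&(P[...,0]>.3)&(P[...,0]<.75)&(abs(P[...,1])<.5)
        m=m.astype(np.uint8);n,l,st,_=cv2.connectedComponentsWithStats(m)
        if n<2: print(k,"none");continue
        i=1+st[1:,4].argmax();q=P[l==i];out[k]=q
        r=cv2.minAreaRect((q[:,:2]*1000).astype(np.float32))
        print(k,len(q),"mean",np.round(q.mean(0)*1000,1),"zmax %.1f"%(np.percentile(q[:,2],95)*1e3),"rect",np.round(r[0],1),np.round(r[1],1),round(r[2],2))
    return out
E
python3 - <<'E'
from m import *
for n in("top","scene"):
    c=dict(np.load(n+"0.npz"));print(n);o=measure(c);P=pts(c)
    q=o["red"];top=q[q[:,2]>np.percentile(q[:,2],60)-.004]
    print("lid",cv2.minEnclosingCircle((top[:,:2]*1000).astype(np.float32)))
    H=cv2.cvtColor(c["color"],cv2.COLOR_RGB2HSV)
    g=(abs(P[...,2]-.075)<.005)&(H[...,1]<60)&(P[...,1]>-.12)&(P[...,1]<.4)&(P[...,0]>.2)&(P[...,0]<.8)
    l,st=cv2.connectedComponentsWithStats(g.astype(np.uint8))[1:3];i=1+st[1:,4].argmax()
    print("deck",cv2.minAreaRect((P[l==i][:,:2]*1000).astype(np.float32)))
E
```

```text
top
red 2316 mean [505.1 145.1 126.6] zmax 128.5 rect [505.3 145.6] [94.  92.5] 70.84
orange 189 mean [ 480.6 -182.5  147.8] zmax 157.8 rect [ 480.3 -186.2] [12.9 25.6] 3.5
beam 1737 mean [ 548.7 -102.2   74.5] zmax 76.5 rect [ 548.8 -103.5] [ 44.4 146.1] 5.41
yellow 60 mean [ 556.3 -179.3   74.9] zmax 76.5 rect [ 556.3 -179.3] [34.4 28.7] 45.63
green 158 mean [619.6  19.4 129.5] zmax 141.9 rect [620.6  19.8] [21.1 21.6] 89.8
bluecap 260 mean [453.  -13.5 140.5] zmax 142.5 rect [452.9 -13.3] [29.2 29.9] 44.83
lid ((504.9828796386719, 146.09918212890625), 47.515403747558594)
deck ((529.1423950195312, 96.8350830078125), (220.0567169189453, 255.4488983154297), 5.461350440979004)
scene
red 1323 mean [509.9 138.8 125. ] zmax 127.7 rect [506.9 143.2] [91.8 93.9] 44.59
orange 276 mean [ 486.1 -190.5  143.2] zmax 157.0 rect [ 483.2 -188.9] [13.9 24.9] 4.0
beam 1668 mean [ 552.  -107.9   74.2] zmax 76.2 rect [ 551.1 -105.9] [ 46.3 146.4] 5.62
yellow 4 mean [ 557.5 -179.6   75. ] zmax 75.6 rect [ 558.  -179.6] [2.3 2.9] 72.3
green 33 mean [624.9  17.3 140.4] zmax 142.7 rect [625.1  17.1] [16.6 11.4] 12.01
bluecap 194 mean [456.7 -18.3 139. ] zmax 141.7 rect [455.7 -16.6] [28.4 29. ] 36.03
lid ((507.1648254394531, 143.6165313720703), 48.1505126953125)
deck ((531.0025024414062, 95.53297424316406), (220.7581024169922, 258.1557922363281), 5.748600006103516)
```

Both views agree to about 2 mm. The mixer yaw is about 5.55°, and the cross is at about (557, -179.4, 75) mm, which matches the deck-derived value. In the mixer frame:

| Thing | x (mm) | y (mm) |
|---|---|---|
| Jar | -19 | 198 |
| Vial | -86 | 43 |
| Flask | 84 | 61 |
| Jaw face | about -68 | |

I'll cradle the jar with both fingers at 60 mm opening, with tool y along mixer x.

```bash
cat > go.py <<'E'
import sys,numpy as np
from scipy.spatial.transform import Rotation as Rn
from bench import ctrl
a=np.radians(5.55);X=np.array([np.cos(a),np.sin(a),0]);Y=np.array([-X[1],X[0],0])
O=np.array([557,-179.4,0])+130*Y
def where(t=None):
    o=ctrl.get_obs();p=np.array(o["eef_pos"])*1000
    w=np.array(o["eef_rot"]);r=Rn.from_quat(w[[1,2,3,0]]).as_matrix();d=p-O
    print("t %.2f mixer"%o["time_s"],np.round([d@X,d@Y,p[2]],1),"F",np.round(o["wrist_force"],1),"open",round(85.4*o["opening"],1))
    print("twist to align %.4f"%(np.arctan2(-(r[:,1][0]*X[1]-r[:,1][1]*X[0]),r[:,1]@X)/1.5))
    if t: print("shift units",np.round(r.T@(O+t[0]*X+t[1]*Y+np.array([0,0,t[2]])-p)/200,4))
if __name__=="__main__": where([float(v) for v in sys.argv[1:4]] if len(sys.argv)>3 else None)
E
python3 go.py -19.4 258 238
python3 -m handwheel '[[[-0.2,-0.11,0,0.12],[-0.4,-0.22,0,0.24],[-0.6,-0.33,0,0.36],[-0.8,-0.44,0,0.48],[-0.98,-0.55,0,0.6],[-0.98,-0.55,0,0.7],[-0.98,-0.55,0,0.797],[-0.98,-0.55,0,0.797]]]' 60
python3 go.py -19.4 258 238
```

```text
t 0.10 mixer [-327.4  637.4  238.5] F [ 0.5 -0.3 -0. ] open 85.3
twist to align 0.7981
shift units [-2.1263 -1.2037  0.0035]
time_s: 1.1
eef_pos: [0.3155, 0.3935, 0.2389]
eef_rot: [-0.0, 0.671, 0.741, -0.0]
wrist_force: [-0.7, -0.6, -0.8]
opening: 0.704
grasp_force: 0.0
t 1.10 mixer [-184.9  463.5  238.9] F [-0.7 -0.6 -0.8] open 60.1
twist to align 0.0017
shift units [-1.0298  0.8251  0.0045]
```

```bash

python3 -m handwheel '[[[-0.25,0.2,0,0],[-0.5,0.4,0,0],[-0.75,0.6,0,0],[-1,0.825,0,0],[-1,0.825,0,0.0017],[-1,0.825,0,0.0017]]]' 60
python3 go.py -19.4 258 92
python3 - <<'E'
from m import *
from bench import ctrl
c=ctrl.camera("top");o=measure(c,["red","orange"])
cv2.imwrite("pics/t1.png",c["color"][:,:,::-1])
E
```

```text
time_s: 1.85
eef_pos: [0.4993, 0.2108, 0.2388]
eef_rot: [-0.001, 0.672, 0.74, -0.0]
wrist_force: [0.4, 0.4, -0.1]
opening: 0.707
grasp_force: 0.0
t 1.85 mixer [-19.7 263.9 238.8] F [ 0.4  0.4 -0.1] open 60.4
twist to align -0.0002
shift units [-0.0299  0.0025  0.7339]
red 2304 mean [505.  144.9 126.6] zmax 128.6 rect [505.4 144.8] [92.4 92.5] 2.19
orange 191 mean [ 480.7 -182.8  146.9] zmax 157.5 rect [ 480.8 -190.8] [12.7 35.1] 5.4
```

```bash

python3 -m handwheel '[[[0,0,0.2,0],[0,0,0.4,0],[0,0,0.55,0],[0,0,0.65,0],[0,0,0.7,0],[0,0,0.73,0],[0,0,0.73,0]]]' 60
python3 go.py -19.4 248 92
python3 - <<'E'
from bench import ctrl
import cv2
c=ctrl.camera("wrist");cv2.imwrite("pics/w1.png",c["color"][:,:,::-1])
E
```

```text
time_s: 2.78
eef_pos: [0.4994, 0.2114, 0.0936]
eef_rot: [0.0, 0.672, 0.741, 0.0]
wrist_force: [-0.7, -0.3, -0.4]
opening: 0.703
grasp_force: 0.0
t 2.77 mixer [-19.5 264.6  93.6] F [-0.7 -0.3 -0.4] open 60.0
twist to align 0.0000
shift units [-0.0828  0.0005  0.0082]
```

View pics/w1.png

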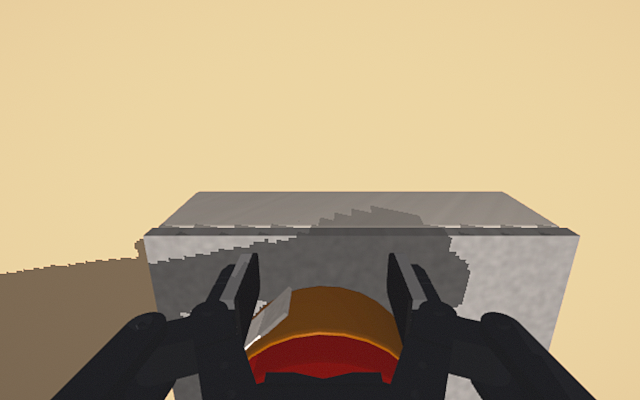

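The wrist view shows the jar edge (about x=325) centred between the fingertips (250 and 395). I'll push slowly: first straight to contact, then diagonally.

```bash

python3 -m handwheel '[[[-0.03,0,0,0],[-0.06,0,0,0],[-0.08,0,0,0],[-0.1,0,0,0],[-0.12,0,0,0],[-0.14,0,0,0],[-0.16,0.005,0,0],[-0.18,0.01,0,0],[-0.2,0.015,0,0],[-0.22,0.02,0,0]]]' 60
python3 go.py -19.4 248 92
python3 - <<'E'
from m import *
from go import *
c=ctrl.camera("top");o=measure(c,["red"])
cv2.imwrite("pics/t2.png",c["color"][:,:,::-1])
E
```

```text
time_s: 4.08
eef_pos: [0.5078, 0.1673, 0.0933]
eef_rot: [-0.0, 0.672, 0.74, 0.0]
wrist_force: [-0.2, 3.3, 1.9]
opening: 0.702
grasp_force: 1.4
t 4.08 mixer [-15.5 219.9  93.3] F [-0.2  3.3  1.9] open 59.9
twist to align -0.0006
shift units [ 0.1407 -0.0198  0.0066]
red 2055 mean [511.4 114.5 126.6] zmax 128.4 rect [511.  113.6] [92.5 82.2] 1.42
```

View pics/t2.png

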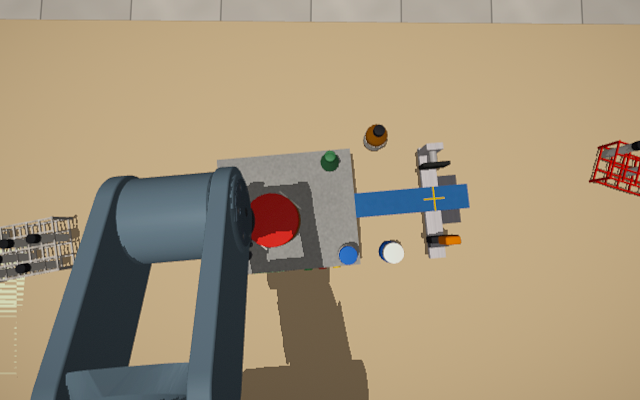

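Jar centre is about 48 mm ahead of the tool, as computed, and the push takes 3 N. Continuing.

```bash

python3 -m handwheel '[[[-0.03,0.008,0,0],[-0.06,0.016,0,0],[-0.09,0.024,0,0],[-0.12,0.032,0,0],[-0.15,0.04,0,0],[-0.18,0.048,0,0],[-0.21,0.056,0,0],[-0.24,0.064,0,0],[-0.27,0.072,0,0],[-0.3,0.0775,0,0]]]' 60
python3 -m handwheel '[[[-0.02,0,0,0],[-0.04,0,0,0],[-0.06,0,0,0],[-0.08,0,0,0]]]' 60 | head -1
python3 go.py 0 150 92
python3 - <<'E'
from m import *
from go import *
from scipy.optimize import least_squares
c=ctrl.camera("top");q=measure(c,["red"])["red"]*1000
cv2.imwrite("pics/t3.png",c["color"][:,:,::-1])
m=np.stack([(q-O)@X,(q-O)@Y],1);print(m.min(0),m.max(0),"xmid",(m[:,0].min()+m[:,0].max())/2,"y from front",m[:,1].min()+47.5)
E
```

```text
time_s: 5.38
eef_pos: [0.529, 0.1089, 0.0933]
eef_rot: [0.0, 0.672, 0.74, -0.0]
wrist_force: [-0.7, 1.3, 1.0]
opening: 0.704
grasp_force: 1.3
time_s: 5.88
t 5.88 mixer [ -0.2 143.9  93.3] F [-0.3  2.9  1.6] open 59.8
twist to align -0.0005
shift units [0.0306 0.0008 0.0064]
red 742 mean [532.2  18.9 126.6] zmax 128.5 rect [531.8  16.5] [34.5 88.1] 84.75
[-46.49370453  49.60691569] [40.08235819 92.43467253] xmid -3.2056731705761905 y from front 97.10691569375368
```

```bash
cat > jar.py <<'E'
from m import *
from go import *
from scipy.optimize import least_squares
def jar(n):
    c=ctrl.camera(n);q=measure(c,["red"]).get("red")
    if q is None: return c
    q=q[q[:,2]>.123]*1000
    m=np.stack([(q-O)@X,(q-O)@Y],1);b=np.round(m[:,0]/3)
    e=np.array([m[b==k][m[b==k,1].argmin()] for k in np.unique(b)])
    s=least_squares(lambda p:np.hypot(*(e-p).T)-47,[m[:,0].mean(),m[:,1].min()+47],loss="soft_l1")
    print(n,"jar mixer",np.round(s.x,1),"rms %.2f"%np.sqrt((s.fun**2).mean()))
    return c
if __name__=="__main__":
    for n in("top","scene"): cv2.imwrite("pics/%s_%d.png"%(n,ctrl.get_obs()["time_s"]*100),jar(n)["color"][:,:,::-1])
E
python3 jar.py; ls pics
```

```text
red 744 mean [532.   18.4 126.6] zmax 128.3 rect [532.   16.3] [34.7 88.3] 84.88
top jar mixer [-0.8 96.7] rms 0.37
red 1582 mean [538.9  38.2 125.1] zmax 127.8 rect [535.7  41.6] [91.8 94.4] 64.36
scene jar mixer [ 1.1 94.1] rms 0.45
scene0.png
scene_597.png
t1.png
t2.png
t3.png
top0.png
top_592.png
w1.png
```

Jar is centred at x≈0.2, y≈95 (tool offset 48.5). Continuing straight along the beam.

```bash

for i in 1; do python3 -m handwheel '[[[-0.03,0,0,0],[-0.06,0,0,0],[-0.09,0,0,0],[-0.12,0,0,0],[-0.15,0,0,0],[-0.18,0,0,0],[-0.21,0,0,0],[-0.24,0,0,0],[-0.27,0,0,0],[-0.3,0,0,0]]]' 60; done
python3 go.py 0 -81.5 92; python3 jar.py
```

```text
time_s: 7.28
eef_pos: [0.5361, 0.0333, 0.0933]
eef_rot: [-0.0, 0.672, 0.74, -0.0]
wrist_force: [0.3, 0.6, 0.2]
opening: 0.704
grasp_force: 0.6
t 7.28 mixer [-0.2 83.7 93.3] F [0.3 0.6 0.2] open 60.1
twist to align -0.0006
shift units [-0.8259  0.0018  0.0063]
red 3 mean [ 479.  -173.8  115.6] zmax 116.7 rect [ 479.1 -173.9] [3.5 0.6] 4.14jar.py:10: RuntimeWarning: Mean of empty slice.
  s=least_squares(lambda p:np.hypot(*(e-p).T)-47,[m[:,0].mean(),m[:,1].min()+47],loss="soft_l1")
  ret = ret.dtype.type(ret / rcount)
Traceback (most recent call last):
  File "jar.py", line 14, in <module>
    for n in("top","scene"): cv2.imwrite("pics/%s_%d.png"%(n,ctrl.get_obs()["time_s"]*100),jar(n)["color"][:,:,::-1])
                                                                                           ~~~^^^
  File "jar.py", line 10, in jar
    s=least_squares(lambda p:np.hypot(*(e-p).T)-47,[m[:,0].mean(),m[:,1].min()+47],loss="soft_l1")
                                                                  ~~~~~~~~~~^^
ValueError: zero-size array to reduction operation minimum which has no identity
```

Top is occluded by the arm, so I'll use the scene view.

```bash
sed -i 's/in("top","scene")/in("scene",)/' jar.py
python3 jar.py; cp pics/scene_7*.png pics/s7.png
```

```text
red 1762 mean [545.2 -21.4 125.3] zmax 127.8 rect [542.2 -18.5] [91.8 93.8] 71.02
scene jar mixer [ 1.2 33.7] rms 0.73
```

View pics/s7.png

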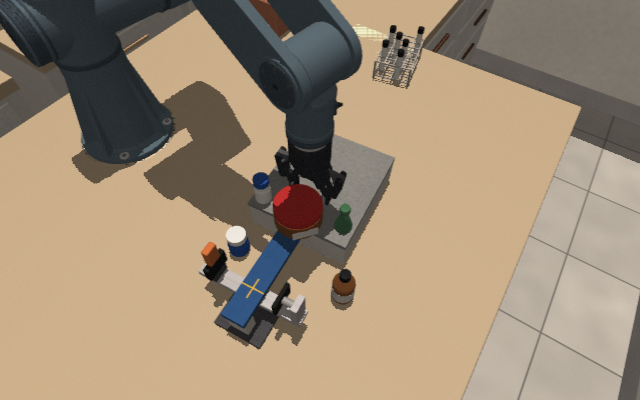

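The jar (298,205) is between the vial and flask, upright and tracking; the arm is clear of everything.

```bash

python3 -m handwheel '[[[-0.03,0,0,0],[-0.06,0,0,0],[-0.09,0,0,0],[-0.12,0,0,0],[-0.15,0,0,0],[-0.18,0,0,0],[-0.21,0,0,0],[-0.24,0,0,0],[-0.27,0,0,0],[-0.3,0,0,0]]]' 60|grep force
python3 go.py 0 -81.5 92; python3 jar.py
```

```text
wrist_force: [0.3, 1.0, 0.1]
grasp_force: 0.8
t 8.62 mixer [-0.2 23.7 93.3] F [0.3 1.  0.1] open 59.9
twist to align -0.0006
shift units [-0.5258  0.0016  0.0065]
red 1983 mean [550.9 -79.7 125.4] zmax 127.9 rect [547.5 -75.6] [91.4 95.9] 40.41
scene jar mixer [  1.3 -25.6] rms 0.46
```

```bash

python3 -m handwheel '[[[-0.03,0,0,0],[-0.06,0,0,0],[-0.09,0,0,0],[-0.12,0,0,0],[-0.15,0,0,0],[-0.18,0,0,0],[-0.21,0,0,0],[-0.24,0,0,0],[-0.27,0,0,0],[-0.3,0,0,0]]]' 60|grep force
python3 -m handwheel '[[[-0.025,0,0,0],[-0.05,0,0,0],[-0.075,0,0,0],[-0.1,0,0,0],[-0.125,0,0,0],[-0.15,0,0,0],[-0.17,0,0,0],[-0.17,0,0,0]]]' 60|grep force
python3 go.py 0 -81.5 92; python3 jar.py; cp pics/scene_1*.png pics/s10.png
```

```text
wrist_force: [-0.5, 1.8, -0.3]
grasp_force: 0.9
wrist_force: [-0.1, -0.2, -0.1]
grasp_force: 0.0
t 10.93 mixer [ -0.3 -70.5  93.3] F [-0.1 -0.2 -0.1] open 60.1
twist to align -0.0009
shift units [-0.0549  0.0016  0.0065]
red 2382 mean [ 560.  -172.8  125.6] zmax 128.0 rect [ 557.1 -170.8] [91.3 94.5] 75.69
scene jar mixer [   1.3 -119.7] rms 0.49
```

View pics/s10.png

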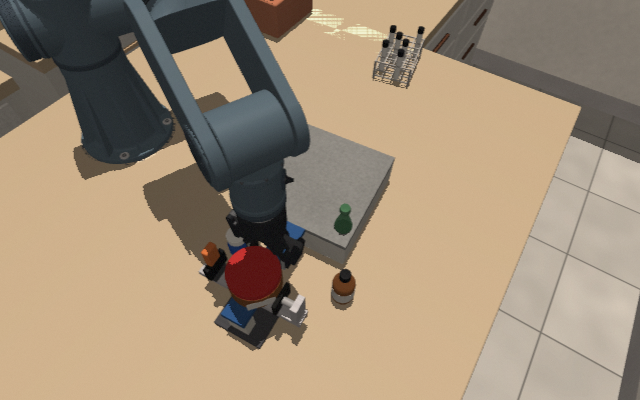

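Jar stands upright on the beam at about (0, -119) with the cross still ahead. About 11 mm remain.

```bash

python3 -m handwheel '[[[-0.01,0,0,0],[-0.02,0,0,0],[-0.03,0,0,0],[-0.04,0,0,0],[-0.048,0,0,0],[-0.054,0,0,0],[-0.054,0,0,0],[-0.054,0,0,0]]]' 60|grep force
python3 go.py 0 -81.5 92; python3 jar.py
python3 -m handwheel '[[[0.05,0,0,0],[0.1,0,0,0],[0.2,0,0,0],[0.2,0,-0.3,0],[0.2,0,-0.6,0],[0.3,0,-0.85,0],[0.6,0,-0.85,0],[0.9,0,-0.85,0],[1,0,-0.85,0],[1,0,-0.85,0]]]' 60|grep force
python3 go.py; sed -i 's/in("scene",)/in("top","scene")/' jar.py; python3 jar.py; rm -f pics/tt.png; cp $(ls -t pics/top_*|head -1) pics/tt.png
```

```text
wrist_force: [0.5, 0.5, -0.5]
grasp_force: 0.2
t 11.97 mixer [ -0.3 -80.9  93.3] F [ 0.5  0.5 -0.5] open 60.2
twist to align -0.0006
shift units [-0.0029  0.0016  0.0066]
red 2425 mean [ 561.  -182.8  125.7] zmax 128.0 rect [ 558.2 -181. ] [91.8 94.9] 83.79
scene jar mixer [   1.6 -130. ] rms 0.52
wrist_force: [0.8, 0.7, -0.2]
grasp_force: 0.0
t 13.28 mixer [ -0.5 121.2 263.3] F [ 0.8  0.7 -0.2] open 60.1
twist to align 0.0017
red 2295 mean [ 555.1 -176.1  126.2] zmax 128.2 rect [ 555.5 -176.9] [91.7 94.1] 73.51
top jar mixer [  -0.8 -127.1] rms 0.91
red 2461 mean [ 561.  -182.8  125.7] zmax 127.9 rect [ 558.5 -180.7] [93.7 92.5] 0.43
scene jar mixer [   1.1 -130. ] rms 0.44
```

View pics/tt.png

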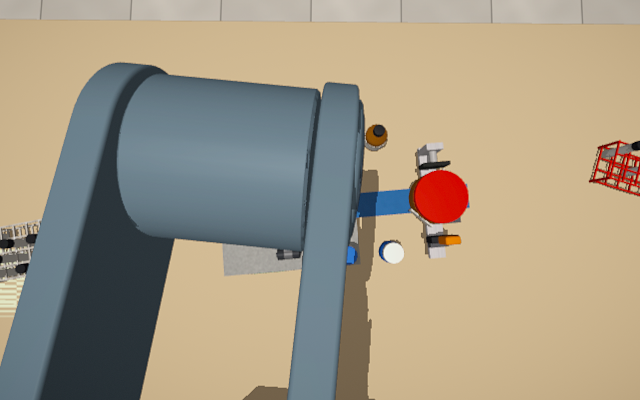

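The jar centre averages about (0, -129) over both cameras, so it sits on the cross. Nothing else is disturbed: the vial, pot, bottle and jaw are unchanged in the image. Next I'll close the fingers and go behind the fin (on its -x side) to push the jaw.

```bash

python3 -m handwheel '[[[-0.1,-0.1,0,0],[-0.3,-0.3,0,0],[-0.5,-0.5,0,0],[-0.75,-0.575,0,0],[-0.95,-0.575,0,0],[-1,-0.575,0,0],[-1,-0.575,0,0]]]' 0|grep force
python3 -m handwheel '[[[-0.1,0,0,0],[-0.256,0,0,0],[-0.256,0,0,0],[-0.256,0,0,0]]]' 0|grep force
python3 go.py -115 -130 133
python3 - <<'E'
from bench import ctrl
import cv2
c=ctrl.camera("wrist");cv2.imwrite("pics/w2.png",c["color"][:,:,::-1])
E
```

```text
wrist_force: [0.4, -0.3, -0.1]
grasp_force: 0.0
wrist_force: [-0.6, -0.3, -0.4]
grasp_force: 0.0
t 14.75 mixer [-115.3 -131.3  263. ] F [-0.6 -0.3 -0.4] open -0.1
twist to align -0.0004
shift units [0.0058 0.002  0.6502]
```

View pics/w2.png

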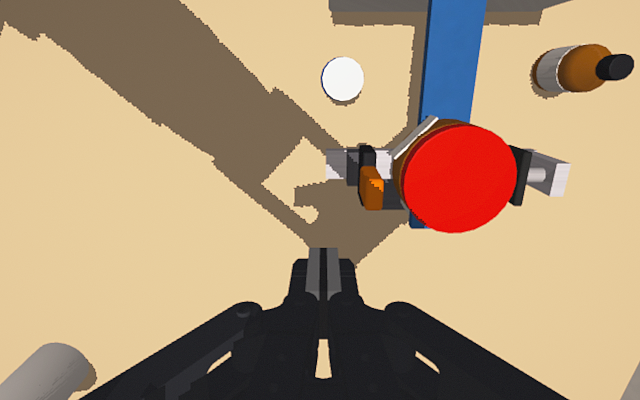

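The wrist view shows the fin at (372,188), the jar between the jaw and pad, and free space below the closed fingers (322,260). Descending, then a slow approach.

```bash

python3 -m handwheel '[[[0.003,0,0.15,0],[0.006,0,0.3,0],[0.006,0,0.45,0],[0.006,0,0.55,0],[0.006,0,0.62,0],[0.006,0,0.65,0],[0.006,0,0.65,0]]]' 0|grep force
python3 -m handwheel '[[[0,0.015,0,0],[0,0.03,0,0],[0,0.045,0,0],[0,0.06,0,0],[0,0.07,0,0],[0,0.08,0,0],[0,0.08,0,0]]]' 0|grep force
python3 go.py -61.5 -130 133
python3 - <<'E'
from m import *
from go import *
for n in("scene","top"):
    c=ctrl.camera(n);q=measure(c,["orange"]).get("orange")
    cv2.imwrite("pics/%s_f.png"%n,c["color"][:,:,::-1])
    if q is not None:
        q=q[q[:,2]>.15]*1000;e=(q-O)@X;print(n,"fin x",np.round(np.percentile(e,[2,50,98]),1))
E
```

```text
wrist_force: [-0.2, -0.1, -0.5]
grasp_force: 0.0
wrist_force: [0.6, 0.1, 0.6]
grasp_force: 0.0
t 16.55 mixer [ -99.3 -130.6  133.3] F [0.6 0.1 0.6] open 0.2
twist to align -0.0005
shift units [0.0033 0.1889 0.0014]
orange 212 mean [ 487.3 -192.9  138.3] zmax 156.3 rect [ 485.8 -192.1] [25.7 17.9] 48.49
scene fin x [-80.7 -70.9 -67.8]
orange 105 mean [ 479.6 -176.1  140.8] zmax 157.3 rect [ 479.3 -180. ] [13.3 14.6] 89.82
top fin x [-84.4 -79.  -71.1]
```

View pics/scene_f.png

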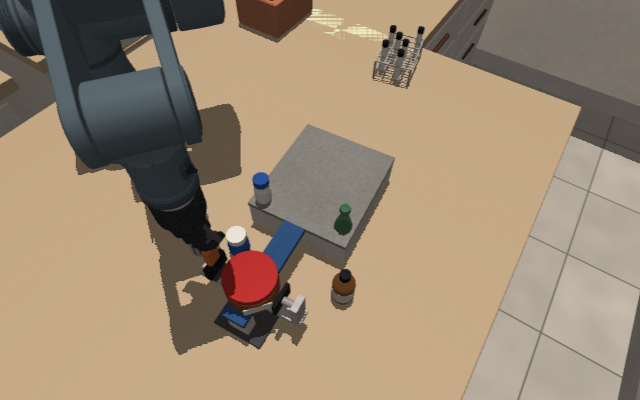

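The fingers stand just behind the fin (212,255) and clear of the pot. Advancing slowly while watching force.

```bash

python3 -m handwheel '[[[0.003,0.005,0,0],[0.003,0.01,0,0],[0.003,0.015,0,0],[0.003,0.02,0,0]]]' 0|egrep wrist; python3 go.py
python3 -m handwheel '[[[0,0.005,0,0],[0,0.01,0,0],[0,0.015,0,0],[0,0.02,0,0]]]' 0|egrep wrist; python3 go.py
python3 -m handwheel '[[[0,0.005,0,0],[0,0.01,0,0],[0,0.015,0,0],[0,0.02,0,0]]]' 0|egrep wrist; python3 go.py
```

```text
wrist_force: [-5.4, -0.1, 3.3]
t 17.15 mixer [ -96.3 -130.   133.2] F [-5.4 -0.1  3.3] open -0.1
twist to align -0.0005
wrist_force: [-5.7, -0.0, 3.7]
t 17.65 mixer [ -92.3 -130.   133.3] F [-5.7 -0.   3.7] open -0.0
twist to align -0.0006
wrist_force: [-5.9, -0.1, 3.8]
t 18.15 mixer [ -88.4 -130.   133.3] F [-5.9 -0.1  3.8] open 0.1
twist to align -0.0006
```

The force of 6 N matches the jaw's slide friction. Continuing.

```bash

python3 -m handwheel '[[[0,0.006,0,0],[0,0.012,0,0],[0,0.018,0,0],[0,0.024,0,0],[0,0.03,0,0],[0,0.036,0,0],[0,0.042,0,0],[0,0.048,0,0],[0,0.054,0,0],[0,0.06,0,0]]]' 0|egrep wrist; python3 go.py
python3 -m handwheel '[[[0,0.005,0,0],[0,0.01,0,0],[0,0.015,0,0],[0,0.02,0,0]]]' 0|egrep wrist; python3 go.py
python3 -m handwheel '[[[0,0.005,0,0],[0,0.01,0,0],[0,0.015,0,0],[0,0.02,0,0]]]' 0|egrep wrist; python3 go.py
python3 jar.py
```

```text
wrist_force: [-6.4, -1.2, 3.9]
t 19.40 mixer [ -76.3 -130.   133.3] F [-6.4 -1.2  3.9] open 0.1
twist to align -0.0005
wrist_force: [-7.8, -0.6, 5.1]
t 19.90 mixer [ -72.7 -130.   133.3] F [-7.8 -0.6  5.1] open -0.1
twist to align -0.0005
wrist_force: [-7.3, -0.1, 4.8]
t 20.40 mixer [ -68.7 -130.   133.3] F [-7.3 -0.1  4.8] open -0.1
twist to align -0.0005
red 2040 mean [ 565.6 -171.5  126. ] zmax 128.3 rect [ 566.4 -173. ] [82.7 94.2] 48.35
top jar mixer [  12.5 -124.7] rms 7.34
red 2601 mean [ 566.  -182.5  126.1] zmax 128.6 rect [ 563.9 -178.3] [93.1 98.9] 58.14
scene jar mixer [   8.3 -130.2] rms 3.40
```

```bash
for k in 1; do
python3 -m handwheel '[[[0,0.005,0,0],[0,0.01,0,0],[0,0.01,0,0]]]' 0|egrep wrist; python3 go.py|head -1
python3 -m handwheel '[[[0,0.005,0,0],[0,0.01,0,0],[0,0.01,0,0]]]' 0|egrep wrist; python3 go.py|head -1
python3 -m handwheel '[[[0,0.005,0,0],[0,0.01,0,0],[0,0.01,0,0]]]' 0|egrep wrist; python3 go.py|head -1
done
```

```text
wrist_force: [-7.4, -0.1, 4.9]
t 20.88 mixer [ -66.7 -130.   133.3] F [-7.4 -0.1  4.9] open 0.1
wrist_force: [-9.0, -0.3, 5.8]
t 21.25 mixer [ -64.9 -130.   133.3] F [-9.  -0.3  5.8] open 0.0
wrist_force: [-9.2, -0.5, 6.8]
t 21.62 mixer [ -63.1 -130.   133.3] F [-9.2 -0.5  6.8] open 0.2
```

Pad contact came at tool x≈-66.6, and the force is now rising at 0.5 N/mm as expected. About 4 mm more gives roughly 7.5 mm of compression (3.7 N).

```bash

python3 -m handwheel '[[[0,0.005,0,0],[0,0.01,0,0],[0,0.015,0,0],[0,0.015,0,0]]]' 0|egrep wrist; python3 go.py|head -1
python3 -m handwheel '[[[0,0.005,0,0],[0,0.007,0,0],[0,0.007,0,0]]]' 0|egrep wrist; python3 go.py|head -1
```

```text
wrist_force: [-11.0, -0.9, 7.2]
t 22.12 mixer [ -60.4 -130.   133.3] F [-11.   -0.9   7.2] open -0.0
wrist_force: [-12.7, -1.0, 8.6]
t 22.50 mixer [ -59.3 -130.   133.3] F [-12.7  -1.    8.6] open 0.0
```

Backing off and inspecting.

```bash

python3 -m handwheel '[[[0,-0.01,0,0],[0,-0.04,0,0],[0,-0.15,0,0],[0,-0.2,-0.2,0],[0,-0.3,-0.5,0],[0,-0.6,-0.7,0],[0,-0.9,-0.7,0],[0,-0.9,-0.7,0],[0,-0.9,-0.7,0]]]' 0|egrep wrist; python3 go.py|head -1
python3 jar.py
python3 - <<'E'
from m import *
from go import *
for n in("scene","top"):
    c=ctrl.camera(n);o=measure(c,["orange","green","bluecap"]);q=o["orange"]
    q=q[q[:,2]>.15]*1000;e=(q-O)@X;print(n,"fin x",np.round(np.percentile(e,[2,50,98]),1))
    cv2.imwrite("pics/%s_z.png"%n,c["color"][:,:,::-1])
a=cv2.imread("pics/scene_z.png");b=cv2.imread("pics/top_z.png")
cv2.imwrite("pics/fin.png",np.hstack([cv2.resize(a[130:370,180:400],(400,436)),cv2.resize(b[110:290,320:490],(400,436))]))
E
```

```text
wrist_force: [0.1, 0.2, 0.1]
t 23.62 mixer [-236.9 -130.2  273.6] F [0.1 0.2 0.1] open -0.1
red 2314 mean [ 572.  -174.3  126.1] zmax 128.3 rect [ 572.6 -175.3] [91.5 94.3] 49.72
top jar mixer [  16.4 -126.8] rms 0.93
red 2642 mean [ 574.8 -181.5  126.2] zmax 128.6 rect [ 571.4 -178.3] [ 92.5 101.1] 80.68
scene jar mixer [  17.4 -130.1] rms 3.26
orange 254 mean [ 523.7 -187.3  145.5] zmax 157.2 rect [ 520.6 -185.4] [14.9 24.6] 4.85
green 32 mean [624.4  17.9 140. ] zmax 142.6 rect [624.3  17.3] [15.6 12.5] 7.29
bluecap 195 mean [456.8 -18.4 138.8] zmax 141.6 rect [455.4 -17.1] [28.2 30.7] 43.75
scene fin x [-42.6 -35.5 -29.7]
orange 290 mean [ 533.5 -164.   133.4] zmax 157.7 rect [ 552.4 -154.9] [106.2  39.1] 29.73
green 158 mean [619.4  19.4 129.3] zmax 141.9 rect [620.6  18.7] [21.9 20.5] 37.65
bluecap 262 mean [452.9 -13.4 140.4] zmax 142.2 rect [453.  -13.3] [29.1 29.9] 44.04
top fin x [-45.6 -39.5 -33. ]
```

View pics/fin.png

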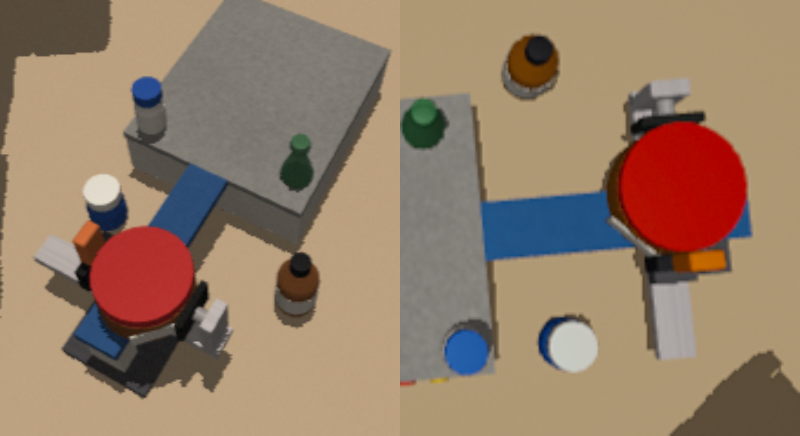

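The jar is level between the jaw and pad, with the pad compressed about 8 to 9 mm. The flask and vial read the same as at the start, and the bottle and pot look unmoved in the view. The robot is touching nothing.

```bash
python3 -c "
from bench import ctrl
print(ctrl.hand_in())"
```

```text
the job is handed in; nothing more can be done
None
```

The jar was pushed onto the yellow cross (about 1 mm off by camera) and is clamped, level, with the pad compressed about 8 to 9 mm. The highest wrist force I read was about 15 N, nothing else was disturbed, and the job was handed in at about 24 s, with no verdict returned.

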